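# Load the filter cube and shut the light-tight hatch on its latch

### The arm

A 6-joint arm with a two-finger parallel gripper is mounted at the origin on the work surface; the furniture and walls round the work are solid. World frame = base frame: x ahead of the robot, y to its left, z up, the work surface at z = 0. Lengths are in mm, angles in degrees, forces in N, time in s.
With the tool pointing down it reaches from about 300 to 850 mm from the base axis. Payload 4.2 kg.
Tool frame: the origin (TCP) lies midway between the tips of the shut fingers; the grasp point (between the pads) lies 19 mm behind it; z points along the fingers, y is the line along which they close (so a half turn about z gives the same grasp; the last joint's range is limited). The gripper opens to 91 mm and grips with 3 to 60 N. Pads are 32 mm wide; open, the fingers measure 118 mm over their backs; the gripper's body (76 mm by 178 mm) begins 60 mm behind the grasp point.
Start: joints at [-75.229, 18.312, 89.639, -0, 72.044, -1.146], TCP at [157.691, -552.971, 213.976] pointing down, gripper open.
Joint ranges: [-177.97, 177.97], [-48.28, 115.42], [12.27, 149.76], [-77.06, 257.06], [2.81, 150.46], [-146.56, 146.56]. Speed limits (degrees/s): [147.25, 147.25, 180, 180, 180, 180].

### API

Orientations are given as [roll, pitch, yaw] about the fixed x, y, z axes, in that order (R = Rz(yaw) Ry(pitch) Rx(roll)).
In Python, from workcell import env gives the robot as it stands.
- The arm moves only by the shell command python3 -m jog 'ROWS' [FORCE]. ROWS is a JSON object of lists of equal length, an entry for each row: "jaw": the finger opening in mm, from 0 to 91.2; "slide": the shift along the tool's x, y, z in units of 30 mm (1.0 is 30 mm), a list of three; "spin": the turn about the tool's z in units of 8 degrees (1.0 is 8 degrees). In form: {"jaw": [jaw, ...], "slide": [[dx, dy, dz], ...], "spin": [spin, ...]}. A call has 1 to 10 rows; each row shifts and turns the commanded pose from where the row before left it, along the tool's axes as they then stand; what a row does not reach is not made up. A row lasts 1/10 s, in which the tool goes at most 50 mm and 8.59 degrees, less where a joint would pass 70% of its speed; a pose out of reach is approached as far as the arm can. A call is refused whole if a number of a shift passes 1 or a number of a turn 1, either way. A call with a gripper value outside its range is refused whole. The fingers move at their own pace and stop on an object; FORCE is the grip in N (left out, the last holds). Time passes only in rows, so rows that do not move let the fingers close. It gives the time, the measured TCP pose, the force, the opening and the grip force at its end, in the units of the state.
- env.state(): the state, without advancing time (a new reading comes with each control period).
- env.grab_frame(name): name is "scene" or "top"; returns the picture (384x512x3 uint8, red, green, blue); there is no depth.
- env.camera_model(name): a dict with "fx", "fy", "cx", "cy" (pixels), "D" ([k1, k2, p1, p2, k3] as OpenCV has them; the pictures are not rectified), "camera_from_world" (4x4, takes a point from world to camera coordinates). Camera axes: x right, y up, looking along -z (the intrinsics and any distortion apply to the point x, -y, -z); pixel columns grow to the right and rows downward; lengths in mm; the calibration is good to about 2 mm. A picture is of the moment at which its call begins. camera_model takes no time and is no camera call.
- env.job_done(): hands the job in; it is judged then, once.
The state is a dict: "time_s": time; "qpos": joint angles; "qvel": joint speeds; "effort": joint torques, N m; "ee_pos": TCP position; "ee_rot": TCP orientation; "force": force on the tool from outside, world axes, zero at the start; "torque": the same for the moment, N m; "gripper_width": finger opening in mm; "gripper_force": force on a finger pad.
Only numpy, scipy, OpenCV 4.12 (cv2) and the standard library are available. Lean on these libraries where they do the work, as an engineer would, in place of code of your own. Each camera call takes 0.05 s, during which the arm holds its last target. There are 200 camera calls.

### The job

Lower the filter cube upright into the square seat in the filter housing, its violet round window facing the lamp port in the housing's side, and let go of it. Then push the sliding hatch along its track over the cube, against drag and the interlock pin's spring, until it is fully home against the end frame and the latch bolt has dropped behind the keeper, so that it stays shut when you let go. Feel for the frame, which stands some millimetres nearer or farther each time, press no harder than latching needs (the frame bends when the hatch bears on it with over about 10 N), and leave the other things on the bench alone.

Things in the scene. Friction and masses are not known exactly. Their poses are not given: they have to be found in the camera images.
- filter_housing: Low aluminium filter housing bolted to the bench (260 mm along its y, 110 mm along its x, 59.5 mm high). Origin: centre of its underside, z up. Its +y half is a well, open at the top: inside x -42 to +42, y +2 to +118 mm, floor z = 3 mm. The hatch slides along y on the rims at z = 50 mm, between lips along the sides (z to 59.5 mm, from |x| = 43.5 mm out); it shuts towards +y.
- lamp_port (a point): Face of the round black lamp port (42 mm flange, 14 mm long) on the housing's -x side, at (-69, +58, 24) mm in the housing.
- latch_top (a point): Top of the small steel spring latch on the end block's arm over the housing's +x rail, nominally at (+35, +97, 78) mm in the housing (it stands up to 5 mm nearer or farther along y, with the end block). It overhangs the track there: x +28 to +55, y +86 to +108 mm, up to z = 78 mm; its bolt hangs under it.
- seat_floor (a point): Centre of the floor of the square seat in the well, at (0, +58, 5) mm in the housing. The seat is a black 50 mm block with a pocket 37 mm square (1.5 mm clearance a side for the cube), its sides along the housing's x and y, 6 mm deep its upper 3 mm flared at 45 degrees; the block's top is at z = 11 mm in the housing.
- filter_cube: Black cubic filter holder, 34 x 34 x 36 mm, 55 g, standing loose on the bench. Origin: centre of its underside, z up. The violet round window is in its -x face. It is hollow: its top plate (the top 3 mm, z 33 to 36 mm) is the firm place to grip, across its two y faces.
- cube_window (a point): Point on the cube's -x face, at (-17, 0, 18) mm in the cube, centre of the face with the violet round window. With the cube seated it is on the -x side of the housing's middle, towards the lamp port.
- hatch: Flat black steel sliding hatch, 96 x 128 x 5 mm, 0.28 to 0.52 kg, captive in the track with 1.5 mm play. Origin: its underside, 62 mm behind its leading (+y) edge; y along the track, +y shuts. In the housing its origin is at y = -60 to -50 mm at the start, and nominally at +60 mm when it touches the end frame. A steel keeper, 5.5 mm high with a ramp ahead of it, stands on top at its +y, +x corner.
- hatch_handle (a point): Middle of the hatch's steel bow handle: a round bar of 10 mm, 50 mm long along the hatch's x, its axis 25 mm above the hatch's underside (20 mm above its top face), above the hatch's origin; posts at x = +-30 mm.
- hatch_edge (a point): Middle of the hatch's leading (+y) edge, 62 mm from the hatch's origin, 2.5 mm above its underside; it meets the end frame. The hatch must not bear on the frame with more than 12 N over and above what drag, pin and latch take: on the handle, about drag + 10 N when it touches the frame, drag + 20 N is too much.
- frame_nominal (a point): Where the end frame's stop face nominally is, (0, +122, 52.5) mm in the housing. The frame is the cross bar of an aluminium end block that is clamped in slots: it stands up to 5 mm either way along y from here, found only by feel. A sprung pin at x = -30 mm sticks out 6 mm from the stop face: the hatch meets it 6 mm before the frame; it pushes back with 3 N at first, 8 N at the end.
- latch_bolt (a joint): Lift of the sprung latch bolt, m; 0 = down. The keeper's ramp lifts it 3 mm (2 to 4 N more on the handle) when the hatch is 21 to 13 mm from the frame; it drops behind the keeper in the last 1.5 mm and then holds the hatch. Short of that the pin pushes the hatch back or leaves it loose. Drag, felt on the way, is 1 to 5 N; latching takes about drag + 9 to 13 N.
- objective_60x: White microscope objective, 24 mm thick, 56 mm high, standing on the bench: a bystander. Origin: centre of its underside.
- oil_dropper: Brown dropper bottle, 25 mm thick, 70 mm high: a bystander. Origin: centre of its underside.
- lens_tube: Black lens tube, 31 mm thick, 30 mm high: a bystander. Origin: centre of its underside.
Things that resemble listed ones, but are neither listed nor needed, are in the scene too. What is shaped like the filter_cube but pink or red is not meant.

How it is judged (in metres and radians):
On the way, in this order (a step that is already met when the one before it is completed fails the run):
1. the cube sits released in its seat, the hatch still open (horizontal distance between filter_cube and seat_floor below 0.0035 m and z of filter_cube in the frame of filter_housing below 0.007 m and angle between filter_cube's own z axis and vertical below 0.06 rad and x of cube_window in the frame of filter_housing below -0.012 m and contact force between the fingers and filter_cube below 0.1 N and y of hatch_edge in the frame of filter_housing below 0.06 m), for 0.2 s.
2. the hatch is home and latched (y of hatch_edge in the frame of filter_housing above 0.1135 m and value of joint latch_bolt below 0.002 m), for 0.2 s.
At the end, for the whole second after the job is handed in: The cube stands upright in its seat (within 3.5 mm of the seat's middle, on its floor within 2 mm, window towards the lamp port) and the hatch is home: its edge beyond y = 113.5 mm in the housing with the latch bolt down behind the keeper (lift under 2 mm), at rest (all of step 2 and horizontal distance between filter_cube and seat_floor below 0.0035 m and z of filter_cube in the frame of filter_housing below 0.007 m and angle between filter_cube's own z axis and vertical below 0.06 rad and x of cube_window in the frame of filter_housing below -0.012 m and linear speed of each of hatch, filter_cube below 0.01 m/s); the robot touches nothing.
It fails at once if the hatch rammed into the end frame (over 12 N between them) (contact force between hatch and end_frame_c0 above 12 N).
It fails at once if a bystander moved more than 20 mm (distance of any of objective_60x, oil_dropper, lens_tube from where it was at the start of the episode above 0.02 m).
It also fails if it takes over 67 s, if anything falls off the work surface, if the arm or the gripper's body presses on something with over 40 N, if the wrist force passes 120 N, or if a joint passes its speed limit or range.

## Working session

There is one attempt and no reset: what is moved stays moved. The work goes in short steps, Python scripts to look and compute and a shell command to move; the robot and the scene stay as the last step left them, time stands still between calls to the robot, and variables do not carry over. Pictures are saved under pics/ and viewed, at most 10 in all, crops included, and the job is handed in when it is done.

```bash
mkdir -p pics; ls; python3 - <<'E'
from workcell import env
import cv2,json
for n in("scene","top"):
    cv2.imwrite(f"pics/{n}0.png",env.grab_frame(n)[:,:,::-1])
    m=env.camera_model(n);print(n,{k:(v.tolist() if hasattr(v,'tolist') else v) for k,v in m.items()})
print(env.state())
E
```

```text
pics
scene {'fx': 380.347232106828, 'fy': 380.347232106828, 'cx': 247.08037864275167, 'cy': 193.4754985364465, 'D': [-0.1311546345377476, 0.0, 0.0, 0.0, 0.0], 'camera_from_world': [[-0.7904851731637454, -0.6123325655556535, 0.013491485029985657, 413.53948572282997], [0.38404870017950266, -0.4783843734154999, 0.7897182960792374, -279.9332486245045], [-0.4771161146919244, 0.6294419913160315, 0.6133212801374102, -715.3398239018468], [0.0, 0.0, 0.0, 1.0]]}
top {'fx': 354.301230233192, 'fy': 354.301230233192, 'cx': 248.14093042008918, 'cy': 190.43101626700079, 'D': [-0.06931875502227106, 0.0, 0.0, 0.0, 0.0], 'camera_from_world': [[-0.02941529261385637, -0.9994416133568196, -0.01584935491301668, 12.142897257852306], [0.9964891201261855, -0.03056444601835976, 0.07794387794901793, -542.1197995427399], [-0.07838478188131824, -0.013500967754510549, 0.9968317560346429, -876.7117844331503], [0.0, 0.0, 0.0, 1.0]]}
{'time_s': 0.1, 'qpos': array([-7.52291688e+01,  1.83466930e+01,  8.96982488e+01, -1.31709756e-03,
        7.20428573e+01, -1.14496460e+00]), 'qvel': array([-0.03752391, -0.00125754, -0.10995116,  0.0828247 , -0.11891372,
        0.06451367]), 'effort': array([-1.83319565e-05, -4.13332593e+01, -2.32509649e+01,  7.28657423e-02,
        4.21502092e-02, -5.15169177e-05]), 'ee_pos': array([ 157.57029196, -552.5338649 ,  213.22513752]), 'ee_rot': array([-1.79912193e+02, -5.02342552e-04,  1.59162024e+01]), 'force': array([-0.71169148,  0.1105746 ,  0.56032096]), 'torque': array([-0.02483006,  0.01782824,  0.03450921]), 'gripper_force': 0.0, 'gripper_width': 91.4231081999614}
```

View pics/scene0.png

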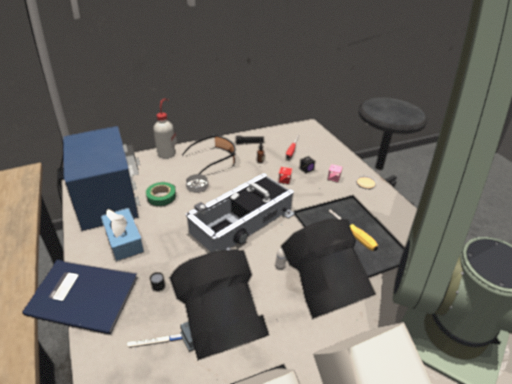

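View pics/top0.png

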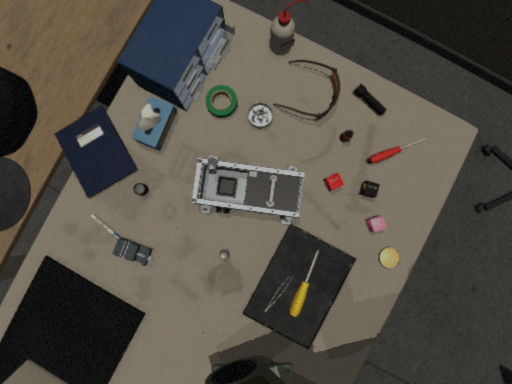

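```bash
python3 - <<'E'
import cv2,numpy as np
t=cv2.imread('pics/top0.png');s=cv2.imread('pics/scene0.png')
r=lambda im,x,y,w,h,k:cv2.resize(im[y:y+h,x:x+w],None,fx=k,fy=k,interpolation=cv2.INTER_CUBIC)
A=r(t,185,150,125,75,4) # 500x300
B=r(t,350,170,50,50,6) #300x300
C=r(s,180,165,125,90,4)[:300] #500x300
D=r(s,290,145,50,50,6)
cv2.imwrite('pics/crop1.png',np.vstack([np.hstack([A,B]),np.hstack([C,D])]))
E
```

```text
(no output)
```

View pics/crop1.png

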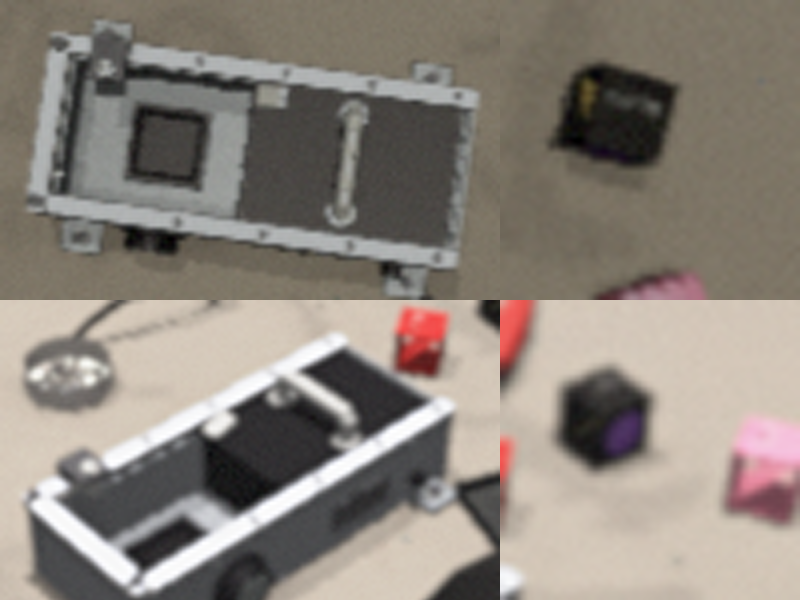

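```bash
cat > h.py <<'E'
import cv2,numpy as np
from workcell import env
def cam(n):
    m=env.camera_model(n);T=np.array(m["camera_from_world"])
    K=np.array([[m["fx"],0,m["cx"]],[0,m["fy"],m["cy"]],[0,0,1]]);return K,np.array(m["D"]),T
def ray(n,px):
    K,D,T=cam(n);p=cv2.undistortPoints(np.array([[px]],float),K,D)[0,0]
    d=T[:3,:3].T@np.array([p[0],-p[1],-1]);return -T[:3,:3].T@T[:3,3],d
def onz(n,px,z):
    o,d=ray(n,px);return o+d*(z-o[2])/d[2]
def tri(pt,ps):
    (a,u),(b,v)=ray("top",pt),ray("scene",ps)
    s=np.linalg.lstsq(np.c_[u,-v],b-a,rcond=None)[0];p,q=a+u*s[0],b+v*s[1]
    return (p+q)/2,np.linalg.norm(p-q)
def proj(n,P):
    K,D,T=cam(n);c=T[:3,:3]@np.array(P,float)+T[:3,3]
    return cv2.projectPoints(np.array([[c[0],-c[1],-c[2]]]),np.zeros(3),np.zeros(3),K,D)[0].ravel()
def blob(mask,near):
    cs,_=cv2.findContours(mask.astype(np.uint8),cv2.RETR_EXTERNAL,cv2.CHAIN_APPROX_NONE)
    return min((c for c in cs if cv2.contourArea(c)>15),key=lambda c:np.hypot(*(c.reshape(-1,2).mean(0)-near)))
E
python3 - <<'E'
from h import *
np.set_printoptions(precision=1,suppress=True)
t=cv2.imread('pics/top0.png');s=cv2.imread('pics/scene0.png')
for n,im,nr in(("top",t,(370,188)),("scene",s,(307,164))):
    up=cv2.resize(im,None,fx=4,fy=4,interpolation=cv2.INTER_CUBIC)
    g=up.max(2); thr=75 if n=="top" else 110
    b=blob(g<thr,np.array(nr)*4)
    hull=cv2.convexHull(b);ap=cv2.approxPolyDP(hull,5,True).reshape(-1,2)/4-.375
    print(n,"cube area",cv2.contourArea(b)/16);print(ap)
    x,y=nr;print(g[y*4-60:y*4+61:12,x*4])
    hsv=cv2.cvtColor(up,cv2.COLOR_BGR2HSV)
    v=cv2.inRange(hsv,(125,60,30),(155,255,200)); 
    try:
        c=blob(v>0,np.array(nr)*4);print("violet",c.reshape(-1,2).mean(0)/4-.375,cv2.contourArea(c)/16)
    except ValueError: print("no violet")
    w=(g>(140 if n=="top" else 215)).astype(np.uint8)
    c=blob(w,np.array((247,187) if n=="top" else (243,208))*4)
    cs,_=cv2.findContours(w,cv2.RETR_EXTERNAL,cv2.CHAIN_APPROX_NONE)
    for c in cs:
        if cv2.contourArea(c)>1500: 
            r=cv2.minAreaRect(c)
            if n=="top" and 180<r[0][0]/4<320 and 150<r[0][1]/4<230 or n=="scene" and 180<r[0][0]/4<300 and 170<r[0][1]/4<250:
                print("white",np.array(r[0])/4-.375,np.array(r[1])/4,r[2],cv2.contourArea(c)/16);print(cv2.approxPolyDP(cv2.convexHull(c),8,True).reshape(-1,2)/4-.375)
E
```

```text
top cube area 259.53125
[[362.4 181.6]
 [366.9 180.1]
 [378.9 184.1]
 [374.9 196.9]
 [369.6 197.4]
 [357.9 193.6]]
[125 125 125  44  37  46  30  29  45  98 119]
no violet
white [261.1 167. ] [88.1  8.5] 7.125016689300537 364.59375
[[217.1 163.6]
 [220.4 160.6]
 [296.6 167.1]
 [304.4 175.9]]
white [247.8 187.6] [109.5  45.2] 8.680418968200684 1004.625
[[197.6 157.9]
 [206.1 158.6]
 [244.9 178.4]
 [298.6 212.6]
 [298.9 215.6]
 [197.1 202.4]
 [191.1 196.1]]
scene cube area 183.40625
[[308.4 156.6]
 [314.4 161.1]
 [313.6 169.4]
 [304.9 172.6]
 [299.4 168.1]
 [300.1 160.1]]
[210 210 206  91  62  43  40  35 109 201 199]
violet [309.9 166.7] 38.96875
white [200.9 221.5] [33.8  9.9] 41.423667907714844 169.4375
[[188.9 209.6]
 [195.6 210.4]
 [212.9 231.1]
 [211.6 234.9]
 [188.1 216.9]]
white [252.8 212.7] [ 5.6 93.3] 58.906124114990234 352.15625
[[293.6 190.1]
 [223.1 233.9]
 [213.1 237.4]
 [235.1 220.1]
 [289.4 188.4]]
white [238.4 194.4] [19.5 68.6] 65.09523010253906 341.0
[[266.6 173.6]
 [265.9 192.4]
 [205.6 205.1]
 [205.4 201.9]
 [262.1 172.6]]
```

```bash
cat >> h.py <<'E'
def quad(im,pts,r=2.5,pol=0,ends=.12):
    "refine a quad's sides by edge fits; pol>0: inside brighter than outside, <0 darker"
    g=cv2.GaussianBlur(im.astype(np.float32).mean(2),(0,0),.6);pts=np.array(pts,float);L=[];R=[]
    c=pts.mean(0)
    for a,b in zip(pts,np.roll(pts,-1,0)):
        t=np.linspace(ends,1-ends,40)[:,None];m=a+(b-a)*t
        n=np.array([-(b-a)[1],(b-a)[0]])/np.linalg.norm(b-a);n*=np.sign(n@(c-a))
        o=np.arange(-r,r+.01,.1);q=(m[:,None]+n*o[None,:,None]).astype(np.float32)
        pr=cv2.remap(g,q[...,0],q[...,1],cv2.INTER_CUBIC);d=np.gradient(pr,axis=1)
        d=abs(d) if pol==0 else d*pol
        i=d.argmax(1);p=m+n*o[i][:,None];e=o[i];k=abs(e-np.median(e))<.5
        vx,vy,x,y=cv2.fitLine(p[k].astype(np.float32),cv2.DIST_HUBER,0,.01,.01).ravel()
        L.append(np.cross([x,y,1],[x+vx*50,y+vy*50,1]));R.append((k.sum(),round(float(np.std(e[k])),2)))
    out=[]
    for i in range(4):
        p=np.cross(L[i-1],L[i]);out.append(p[:2]/p[2])
    return np.array(out),R
E
python3 - <<'E'
from h import *
np.set_printoptions(precision=1,suppress=True)
t=cv2.imread('pics/top0.png');s=cv2.imread('pics/scene0.png')
o=np.array
# housing order: (+x+y),(-x+y),(-x-y),(+x-y)
ht=o([(50,38),(28,210),(458,265),(477,95)])/4+o([185,150])-.4
hs=o([(28,195),(135,290),(455,100),(340,35)])/4+o([180,165])-.4
ht,r1=quad(t,ht,pol=1);hs,r2=quad(s,hs,pol=0);print(ht,r1);print(hs,r2)
P=[]
for a,b in zip(ht,hs):
    p,e=tri(a,b);P.append(p);print("corner",p,"gap",e)
P=o(P);print("rim centre",P.mean(0),"len",np.linalg.norm((P[0]+P[1]-P[2]-P[3])/2),"wid",np.linalg.norm((P[0]+P[3]-P[1]-P[2])/2))
Q=o([onz("top",a,59.5) for a in ht]);y=(Q[0]+Q[1]-Q[2]-Q[3])/2;x=(Q[0]+Q[3]-Q[1]-Q[2])/2
print("top only c",Q.mean(0),"L",np.linalg.norm(y),"W",np.linalg.norm(x),"yaw",np.degrees(np.arctan2(-y[0],y[1])),np.degrees(np.arctan2(x[1],x[0])))
Q=o([onz("scene",a,59.5) for a in hs]);y=(Q[0]+Q[1]-Q[2]-Q[3])/2;x=(Q[0]+Q[3]-Q[1]-Q[2])/2
print("scene only c",Q.mean(0),"L",np.linalg.norm(y),"W",np.linalg.norm(x),"yaw",np.degrees(np.arctan2(-y[0],y[1])))
bt=o([(137,105),(130,182),(200,188),(208,110)])/4+o([185,150])-.4
bq,r=quad(t,bt,r=2,pol=-1,ends=.15);print(bq,r)
Q=o([onz("top",a,11) for a in bq]);y=(Q[0]+Q[1]-Q[2]-Q[3])/2;x=(Q[0]+Q[3]-Q[1]-Q[2])/2
print("block c",Q.mean(0),"size",np.linalg.norm(y),np.linalg.norm(x),"yaw",np.degrees(np.arctan2(-y[0],y[1])),np.degrees(np.arctan2(x[1],x[0])))
# cube top face: order +x+y,-x+y,-x-y,+x-y
ct=o([(366.9,180.1),(362.9,192.9),(374.9,196.9),(378.9,184.1)])
cs=o([(300.1,160.1),(306.1,164.6),(314.4,161.1),(308.4,156.6)])
C=o([tri(a,b)[0] for a,b in zip(ct,cs)]);print(C);print("cube top c",tri(ct.mean(0),cs.mean(0)))
Q=o([onz("top",a,36) for a in ct]);y=(Q[0]+Q[1]-Q[2]-Q[3])/2;x=(Q[0]+Q[3]-Q[1]-Q[2])/2
print("cube top36",Q.mean(0),"size",np.linalg.norm(y),np.linalg.norm(x),"yaw",np.degrees(np.arctan2(-y[0],y[1])),np.degrees(np.arctan2(x[1],x[0])))
Q=o([onz("scene",a,36) for a in cs]);y=(Q[0]+Q[1]-Q[2]-Q[3])/2;x=(Q[0]+Q[3]-Q[1]-Q[2])/2
print("cube scene36",Q.mean(0),"size",np.linalg.norm(y),np.linalg.norm(x),"yaw",np.degrees(np.arctan2(-y[0],y[1])),np.degrees(np.arctan2(x[1],x[0])))
bb=cv2.minAreaRect((np.array([onz("top",p,0)[:2] for p in [(357.9,193.6),(369.6,197.4)]])).astype(np.float32));print(bb)
E
```

```text
[[197.2 157.9]
 [191.1 202.1]
 [299.  216.8]
 [304.6 172.2]] [(np.int64(31), 0.22), (np.int64(30), 0.27), (np.int64(30), 0.16), (np.int64(32), 0.22)]
[[186.7 216.1]
 [213.8 239.6]
 [293.  192. ]
 [264.8 175.9]] [(np.int64(35), 0.26), (np.int64(15), 0.18), (np.int64(17), 0.2), (np.int64(24), 0.16)]
corner [620.8 116.3  55.4] gap 7.399322944417961
corner [514.4 134.7  56.6] gap 1.917477601194468
corner [ 471.3 -126.2   53.8] gap 0.8619445884018091
corner [ 578.8 -146.9   46.2] gap 5.49797561167896
rim centre [546.3  -5.5  53. ] len 265.58487643061267 wid 108.81624483254394
top only c [547.3  -4.   59.5] L 264.36510993171805 W 109.33303172367887 yaw -9.471979324600415 -9.205792865613203
scene only c [539.6   0.4  59.5] L 257.51056993485116 W 101.50874896903396 yaw -10.27863038449496
[[218.3 175.7]
 [216.4 194.5]
 [235.  196.7]
 [237.4 177.6]] [(np.int64(29), 0.24), (np.int64(30), 0.24), (np.int64(22), 0.19), (np.int64(35), 0.28)]
block c [555.8  50.6  11. ] size 48.882970791578316 49.05849692457618 yaw -7.860845992742711 -7.761893969298414
[[ 557.6 -306.2   26.9]
 [ 526.6 -292.2   30.6]
 [ 515.3 -321.4   33. ]
 [ 546.1 -335.4   29.8]]
cube top c (array([ 536.4, -313.8,   30. ]), np.float64(1.3385633553320788))
cube top36 [ 536.5 -311.5   36. ] size 31.738495886101877 33.9495140318134 yaw -20.188009706778413 -20.597656075347352
cube scene36 [ 531.7 -305.9   36. ] size 34.26867844306431 28.7383391731216 yaw -16.287835922973596 -20.603590163451376
((521.499267578125, -303.70269775390625), (32.03987121582031, 0.0), -109.76375579833984)
```

```bash
cat >> h.py <<'E'
def go(x,y,z,yaw):
    s=env.state();p=s["ee_pos"];r=s["ee_rot"];a=np.radians(r[2]);d=np.array([x,y,z])-p
    print("pos",p.round(2),"rot",r.round(2),"t",s["time_s"],"spin",round((r[2]-yaw)/8,3),
     "slide",np.round([(d[0]*np.cos(a)+d[1]*np.sin(a))/30,(d[0]*np.sin(a)-d[1]*np.cos(a))/30,-d[2]/30],3))
E
python3 -m jog '{"jaw":[60,60,60,60,60,60,60],"slide":[[0,0,0],[0,0,0],[0,0,0],[0,0,0],[0,0,0],[0,0,0],[0,0,0]],"spin":[-0.966,-0.966,-0.966,-0.966,-0.966,-0.966,-0.966]}' 10
python3 -c "
from h import *
go(536.5,-312.5,110,70)"
```

```text
time_s: 0.8
ee_pos: [157.6, -552.7, 213.5]
ee_rot: [-180.0, -0.0, 70.3]
force: [0.6, -0.1, 0.4]
gripper_width: 60.3
gripper_force: 0.0
pos [ 157.63 -552.65  213.45] rot [-1.7997e+02 -5.0000e-02  7.0330e+01] t 0.8 spin 0.042 slide [11.788  9.198  3.448]
```

```bash
python3 -m jog '{"jaw":[60,60,60,60,60,60,60,60,60,60],"slide":[[0.98,0.765,0.287],[0.98,0.765,0.287],[0.98,0.765,0.287],[0.98,0.765,0.287],[0.98,0.765,0.287],[0.98,0.765,0.287],[0.98,0.765,0.287],[0.98,0.765,0.287],[0.98,0.765,0.287],[0.98,0.765,0.287]],"spin":[0,0,0,0,0,0,0,0,0,0]}'
python3 -m jog '{"jaw":[60,60,60,60],"slide":[[0.98,0.765,0.287],[0.98,0.765,0.287],[0,0,0],[0,0,0]],"spin":[0,0,0,0]}'
python3 -c "
from h import *
go(536.5,-312.5,16,70)
cv2.imwrite('pics/s1.png',cv2.resize(env.grab_frame('scene')[100:220,230:390,::-1],None,fx=5,fy=5,interpolation=cv2.INTER_CUBIC))"
```

```text
time_s: 1.8
ee_pos: [474.8, -354.0, 127.1]
ee_rot: [-180.0, -0.0, 70.0]
force: [-0.2, -0.8, 0.2]
gripper_width: 60.1
gripper_force: 0.0
time_s: 2.2
ee_pos: [537.0, -314.9, 109.8]
ee_rot: [-179.9, 0.0, 70.1]
force: [-0.3, -0.5, -0.2]
gripper_width: 59.9
gripper_force: 0.0
pos [ 537.   -314.87  109.77] rot [-1.7989e+02  1.0000e-02  7.0120e+01] t 2.2 spin 0.014 slide [ 0.069 -0.043  3.126]
```

View pics/s1.png

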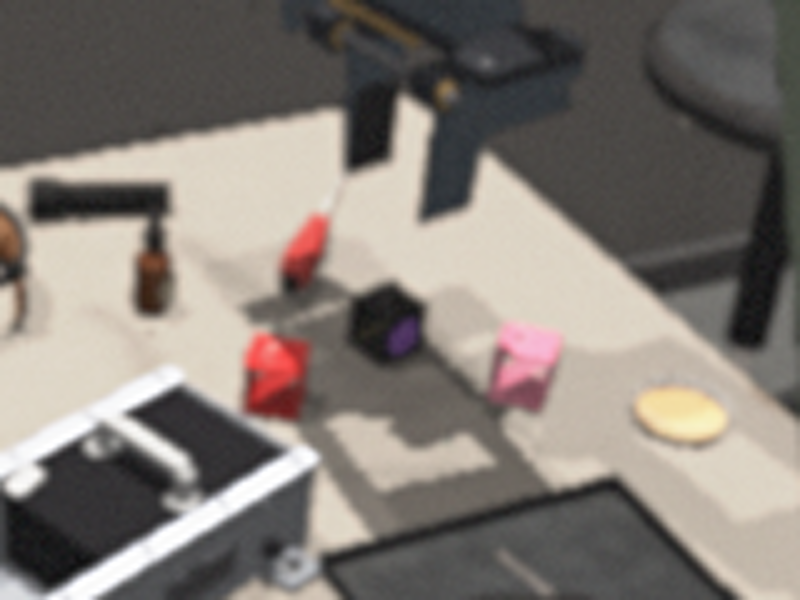

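```bash
python3 -m jog '{"jaw":[60,60,60,60,60,30,30,30,30,30],"slide":[[0.07,0,0.78],[0,0,0.78],[0,0,0.78],[0,0,0.78],[0,0,0],[0,0,0],[0,0,0],[0,0,0],[0,0,0],[0,0,0]],"spin":[0,0,0,0,0,0,0,0,0,0]}' 4
python3 -c "
from h import *
go(536.5,-312.5,16,70);print(env.state()['gripper_width'],env.state()['gripper_force']);print(proj('scene',(537,-314.87,109.77)))"
```

```text
time_s: 3.25
ee_pos: [538.2, -314.0, 18.2]
ee_rot: [179.9, 0.0, 70.0]
force: [-1.4, -0.2, 4.3]
gripper_width: 34.0
gripper_force: 4.0
pos [ 538.17 -314.02   18.23] rot [1.7991e+02 4.0000e-02 7.0020e+01] t 3.25 spin 0.003 slide [ 0.029 -0.07   0.074]
34.04787231117647 4.000216573476791
[309.92089404 137.39355205]
```

```bash
python3 -m jog '{"jaw":[34,34,60,60,60,60],"slide":[[0,0,0],[0,0,0],[0,0,0],[0,0,0],[0,0,0],[0,0,0]],"spin":[0,0,0,0,0,0]}'
python3 -c "
from h import *
go(538,-313.5,16,-20)"
```

```text
time_s: 3.85
ee_pos: [537.8, -313.5, 16.8]
ee_rot: [-180.0, -0.0, 70.0]
force: [-0.1, 0.2, 0.4]
gripper_width: 59.2
gripper_force: 0.0
pos [ 537.76 -313.5    16.83] rot [-179.98   -0.     70.01] t 3.85 spin 11.252 slide [0.003 0.008 0.028]
```

```bash
python3 -m jog '{"jaw":[60,60,60,60,60,60,60,60,60,60],"slide":[[0,0,-0.75],[0,0,-0.75],[0,0,0],[0,0,0],[0,0,0],[0,0,0],[0,0,0],[0,0,0],[0,0,0],[0,0,0]],"spin":[0,0,1,1,1,1,1,1,1,1]}'
python3 -m jog '{"jaw":[60,60,60,60,60,60,60,60,60],"slide":[[0,0,0],[0,0,0],[0,0,0],[0,0,0],[0,0,0],[0,0,0.5],[0,0,0.5],[0,0,0.5],[0,0,0]],"spin":[1,1,1,0.25,0,0,0,0,0]}'
python3 -c "
from h import *
go(537.8,-313.5,16,-20)"
```

```text
time_s: 4.85
ee_pos: [537.8, -313.5, 61.9]
ee_rot: [-180.0, 0.0, 5.7]
force: [-0.0, -0.5, 0.7]
gripper_width: 59.9
gripper_force: 0.0
time_s: 5.75
ee_pos: [536.3, -312.7, 15.0]
ee_rot: [-180.0, 0.3, -19.9]
force: [0.1, -0.5, 0.2]
gripper_width: 59.9
gripper_force: 0.0
pos [ 536.34 -312.7    15.01] rot [-179.95    0.26  -19.94] t 5.75 spin 0.007 slide [ 0.055  0.008 -0.033]
```

```bash
python3 -m jog '{"jaw":[60,60],"slide":[[0,0,0],[0,0,0]],"spin":[0,0]}'
python3 -c "
from h import *
go(537.8,-313.5,16,-20)"
```

```text
time_s: 5.95
ee_pos: [538.4, -314.0, 17.9]
ee_rot: [180.0, -0.1, -20.0]
force: [-0.3, -0.5, 0.4]
gripper_width: 59.9
gripper_force: 0.0
pos [ 538.45 -313.97   17.92] rot [ 1.7998e+02 -1.0000e-01 -1.9970e+01] t 5.95 spin 0.004 slide [-0.026 -0.007  0.064]
```

```bash
python3 -m jog '{"jaw":[60,60,60,25,25,25,25,25,25],"slide":[[0,0,0.06],[0,0,0],[0,0,0],[0,0,0],[0,0,0],[0,0,0],[0,0,0],[0,0,0],[0,0,0]],"spin":[0,0,0,0,0,0,0,0,0]}' 12
python3 -c "
from h import *
go(537.8,-313.5,16,-20)"
```

```text
time_s: 6.85
ee_pos: [537.8, -313.6, 15.3]
ee_rot: [180.0, -0.0, -20.0]
force: [0.1, -0.2, 0.4]
gripper_width: 33.9
gripper_force: 12.0
pos [ 537.83 -313.6    15.26] rot [180.    -0.   -19.99] t 6.85 spin 0.001 slide [-0.002 -0.003 -0.025]
```

```bash
python3 -c "
from h import *
p=(537.8,-313.6,36);print(proj('top',p),proj('scene',p))
o,_=ray('top',(248,190));print(o);print(onz('top',(370.9,188.5),36))"
```

```text
[371.72785044 187.9594834 ] [306.80247775 158.79704186]
[471.85280693 -16.26993205 916.38152419]
[ 536.50866736 -311.4281176    36.        ]
```

```bash
python3 -m jog '{"jaw":[60,60,60,60,60,60,60,60,60,60],"slide":[[0,0,0],[0,0,0],[0,0,0],[0,0,-1],[0,0,-1],[0,1,-0.6],[0,1,-0.6],[0,1,0],[0,1,0],[0,1,0]],"spin":[0,0,0,0,0,0,0,0,0,0]}'
python3 - <<'E'
from h import *
np.set_printoptions(precision=2,suppress=True)
t=env.grab_frame('top')[:,:,::-1].copy();cv2.imwrite('pics/top2.png',t);cv2.imwrite('pics/scene2.png',env.grab_frame('scene')[:,:,::-1])
o=np.array
up=cv2.resize(t,None,fx=4,fy=4,interpolation=cv2.INTER_CUBIC)
for th in(65,75,85):
    b=blob(up.max(2)<th,o((371,188))*4);print(cv2.contourArea(b)/16);print(cv2.approxPolyDP(cv2.convexHull(b),5,True).reshape(-1,2)/4-.375)
# predicted corners of the top and foot
a=np.radians(-20);X=o([np.cos(a),np.sin(a),0]);Y=o([-np.sin(a),np.cos(a),0]);c=o([537.8,-313.6,0])
for z in(36,0):print([proj('top',c+X*17*i+Y*17*j+o([0,0,z])).round(1).tolist() for i,j in((1,1),(-1,1),(-1,-1),(1,-1))])
cv2.imwrite('pics/crop2.png',np.hstack([cv2.resize(t[165:215,345:395],None,fx=8,fy=8,interpolation=cv2.INTER_CUBIC),cv2.resize(t[160:210,200:250],None,fx=8,fy=8,interpolation=cv2.INTER_CUBIC)]))
E
```

```text
time_s: 7.85
ee_pos: [486.0, -455.6, 111.5]
ee_rot: [180.0, -0.0, -20.0]
force: [-0.1, -0.7, -0.2]
gripper_width: 59.9
gripper_force: 0.0
245.0625
[[362.38 181.62]
 [368.38 179.88]
 [379.12 183.88]
 [375.38 195.88]
 [367.38 196.12]
 [359.12 192.62]]
256.1875
[[362.38 181.12]
 [368.12 179.62]
 [379.12 183.62]
 [375.62 195.88]
 [371.62 197.12]
 [359.12 193.12]]
266.53125
[[361.88 181.12]
 [368.62 179.62]
 [379.38 183.62]
 [375.62 196.12]
 [371.62 197.38]
 [358.88 193.12]]
[[367.2, 179.4], [363.3, 192.3], [376.2, 196.5], [380.1, 183.7]]
[[362.9, 180.9], [359.1, 193.3], [371.5, 197.4], [375.2, 185.0]]
```

View pics/crop2.png

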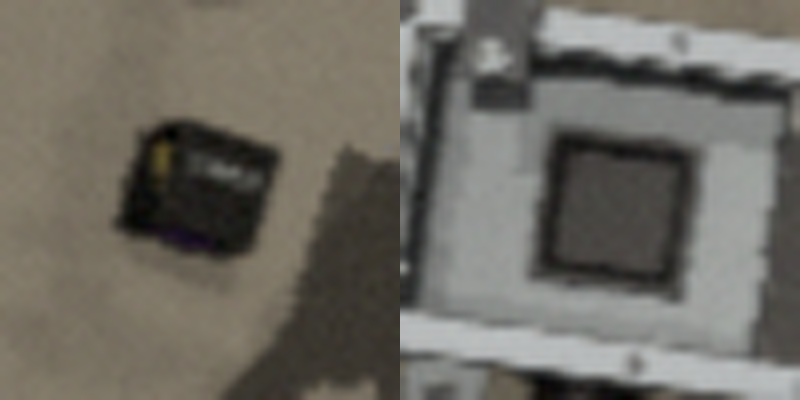

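```bash
python3 -m jog '{"jaw":[60,60,60,60,60,60,60,60,60,60],"slide":[[0,-1,0],[0,-1,0],[0,-1,0],[0,-1,0.6],[0,-1,0.6],[0,0,1],[0,0,0.5],[0,0,0.25],[0,0,0.2],[0,0,0]],"spin":[0,0,0,0,0,0,0,0,0,0]}'
python3 -m jog '{"jaw":[60,60],"slide":[[0,0,0],[0,0,0]],"spin":[0,0]}'
python3 -c "
from h import *
go(537.8,-313.6,15,-20)"
```

```text
time_s: 8.95
ee_pos: [537.8, -313.5, 16.5]
ee_rot: [-180.0, 0.0, -20.0]
force: [0.1, 0.5, 0.1]
gripper_width: 60.0
gripper_force: 0.0
time_s: 9.15
ee_pos: [538.3, -314.1, 17.7]
ee_rot: [180.0, -0.1, -20.0]
force: [-0.6, 0.9, -0.1]
gripper_width: 59.9
gripper_force: 0.0
pos [ 538.32 -314.1    17.68] rot [ 1.7998e+02 -1.1000e-01 -2.0010e+01] t 9.15 spin -0.001 slide [-0.022 -0.01   0.089]
```

```bash
python3 -m jog '{"jaw":[60,60,25,25,25,25,25,25],"slide":[[0,0,0.04],[0,0,0],[0,0,0],[0,0,0],[0,0,0],[0,0,0],[0,0,0],[0,0,0]],"spin":[0,0,0,0,0,0,0,0]}' 12
python3 -m jog '{"jaw":[25,25,25,25,25,25,25],"slide":[[0,0,-0.5],[0,0,-1],[0,0,-1],[0,0,-1],[0,0,-0.5],[0,0,0],[0,0,0]],"spin":[0,0,0,-0.45,-0.9,0,0]}'
python3 -c "
from h import *
go(556.1,50.7,120,-9.2)"
```

```text
time_s: 9.95
ee_pos: [537.8, -313.6, 15.6]
ee_rot: [180.0, -0.0, -20.0]
force: [-0.4, -0.4, 0.3]
gripper_width: 33.6
gripper_force: 12.0
time_s: 10.65
ee_pos: [537.4, -313.3, 134.9]
ee_rot: [-180.0, 0.0, -9.3]
force: [0.2, 0.2, -1.4]
gripper_width: 33.7
gripper_force: 12.0
pos [ 537.39 -313.34  134.94] rot [-1.7999e+02  4.0000e-02 -9.3300e+00] t 10.65 spin -0.016 slide [ -1.352 -12.075   0.498]
```

```bash
python3 -m jog '{"jaw":[25,25,25,25,25,25,25,25,25,25],"slide":[[-0.1,-0.5,0],[-0.113,-1,0],[-0.113,-1,0],[-0.113,-1,0],[-0.113,-1,0],[-0.113,-1,0],[-0.113,-1,0],[-0.113,-1,0],[-0.113,-1,0],[-0.113,-1,0]],"spin":[0,0,0,0,0,0,0,0,0,0]}'
python3 -m jog '{"jaw":[25,25,25,25,25,25],"slide":[[-0.113,-1,0],[-0.113,-1,0],[-0.113,-0.575,0],[0,0,0],[0,0,0],[0,0,0]],"spin":[0,0,0,0,0,0]}'
python3 -c "
from h import *
go(556.1,50.7,50,-9.2)"
```

```text
time_s: 11.65
ee_pos: [548.7, -24.7, 134.1]
ee_rot: [-180.0, 0.2, -9.2]
force: [0.2, -0.7, -0.2]
gripper_width: 33.5
gripper_force: 12.0
time_s: 12.25
ee_pos: [552.0, 50.5, 134.9]
ee_rot: [180.0, 0.1, -9.2]
force: [-0.3, -0.0, 0.2]
gripper_width: 33.6
gripper_force: 12.0
pos [551.97  50.5  134.92] rot [ 1.7996e+02  7.0000e-02 -9.2300e+00] t 12.25 spin -0.004 slide [ 0.135 -0.029  2.831]
```

```bash
python3 -m jog '{"jaw":[25,25,25,25,25,25,25,25,25,25],"slide":[[0.135,-0.025,0.5],[0,0,0.8],[0,0,0.8],[0,0,0.8],[0,0,0.4],[0,0,0.15],[0,0,0],[0,0,0],[0,0,0],[0,0,0]],"spin":[0,0,0,0,0,0,0,0,0,0]}'
python3 - <<'E'
from h import *
go(556.1,50.7,20.6,-9.2)
s=env.grab_frame('scene')[:,:,::-1]
cv2.imwrite('pics/s3.png',cv2.resize(s[150:250,180:313],None,fx=6,fy=6,interpolation=cv2.INTER_CUBIC))
E
```

```text
time_s: 13.25
ee_pos: [557.2, 51.1, 32.9]
ee_rot: [-180.0, -0.1, -9.2]
force: [-0.0, -0.3, -0.8]
gripper_width: 33.8
gripper_force: 12.0
pos [557.22  51.13  32.88] rot [-1.7998e+02 -1.0000e-01 -9.1900e+00] t 13.25 spin 0.002 slide [-0.034  0.02   0.409]
```

View pics/s3.png

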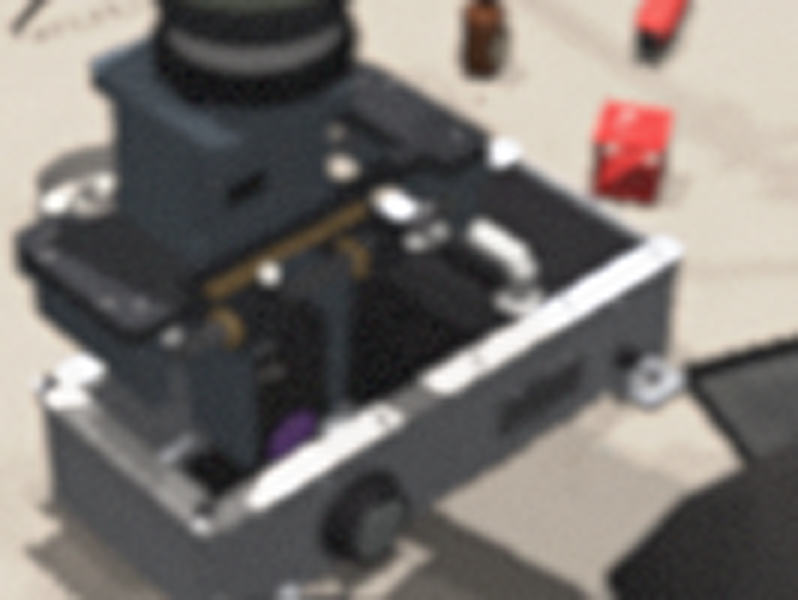

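```bash
python3 -m jog '{"jaw":[25,25,25,25,25,25,25],"slide":[[-0.015,0.01,0.05],[0,0,0.06],[0,0,0.06],[0,0,0.04],[0,0,0],[0,0,0],[0,0,0]],"spin":[0,0,0,0,0,0,0]}'
python3 -m jog '{"jaw":[25,25,25,25],"slide":[[0,0,0.05],[0,0,0.05],[0,0,0],[0,0,0]],"spin":[0,0,0,0]}'
python3 -m jog '{"jaw":[25,25,25,25],"slide":[[0,0,0.04],[0,0,0.02],[0,0,0],[0,0,0]],"spin":[0,0,0,0]}'
```

```text
time_s: 14.0
ee_pos: [556.2, 50.8, 25.7]
ee_rot: [180.0, -0.0, -9.2]
force: [0.3, -0.7, -0.1]
gripper_width: 33.8
gripper_force: 12.0
time_s: 14.4
ee_pos: [556.1, 50.9, 22.6]
ee_rot: [180.0, 0.0, -9.2]
force: [-0.2, 0.4, -0.5]
gripper_width: 33.7
gripper_force: 12.0
time_s: 14.8
ee_pos: [556.2, 50.9, 20.9]
ee_rot: [180.0, -0.0, -9.2]
force: [-0.1, 1.1, -0.2]
gripper_width: 33.6
gripper_force: 12.0
```

```bash
python3 -m jog '{"jaw":[25,25,48,48,48,48,48],"slide":[[0,0,0.03],[0,0,0],[0,0,0],[0,0,0],[0,0,0],[0,0,0],[0,0,0]],"spin":[0,0,0,0,0,0,0]}'
python3 -m jog '{"jaw":[48,48,48,48,48,48,48],"slide":[[0,0,-0.3],[0,0,-0.6],[0,0,-1],[0,0,-1],[0,0,-1],[0,0,0],[0,0,0]],"spin":[0,0,0,0,0,0,0]}'
python3 - <<'E'
from h import *
go(556.1,50.7,20.6,-9.2)
s=env.grab_frame('scene')[:,:,::-1]
cv2.imwrite('pics/s4.png',cv2.resize(s[150:250,180:313],None,fx=6,fy=6,interpolation=cv2.INTER_CUBIC))
# handle: bright bar in the first top picture
np.set_printoptions(precision=1,suppress=True)
t=cv2.imread('pics/top0.png');up=cv2.resize(t,None,fx=4,fy=4,interpolation=cv2.INTER_CUBIC)
m=(up.max(2)>105).astype(np.uint8);c=blob(m,np.array((271.5,190))*4);r=cv2.minAreaRect(c)
q=np.array(r[0])/4-.375;print("handle px",q,np.array(r[1])/4,r[2],onz("top",q,75),onz("top",q,80))
c=np.array([556.1,50.7]);a=np.radians(-9.3);R=np.array([[np.cos(a),-np.sin(a)],[np.sin(a),np.cos(a)]])
print("in housing",R.T@(onz("top",q,77)[:2]-c)+[0,58])
E
```

```text
time_s: 15.5
ee_pos: [556.1, 50.8, 19.9]
ee_rot: [180.0, 0.0, -9.2]
force: [0.4, 0.7, 0.1]
gripper_width: 47.8
gripper_force: 0.0
time_s: 16.2
ee_pos: [556.3, 50.9, 137.9]
ee_rot: [-180.0, -0.1, -9.2]
force: [0.0, 0.1, -1.1]
gripper_width: 48.0
gripper_force: 0.0
pos [556.33  50.87 137.92] rot [-1.7998e+02 -1.0000e-01 -9.1900e+00] t 16.2 spin 0.001 slide [-0.007  0.007  3.911]
handle px [238.3 227.1] [346.4 425.6] 28.442928314208984 [451.6  21.   75. ] [451.8  20.8  80. ]
in housing [-98.2  11.8]
```

View pics/s4.png

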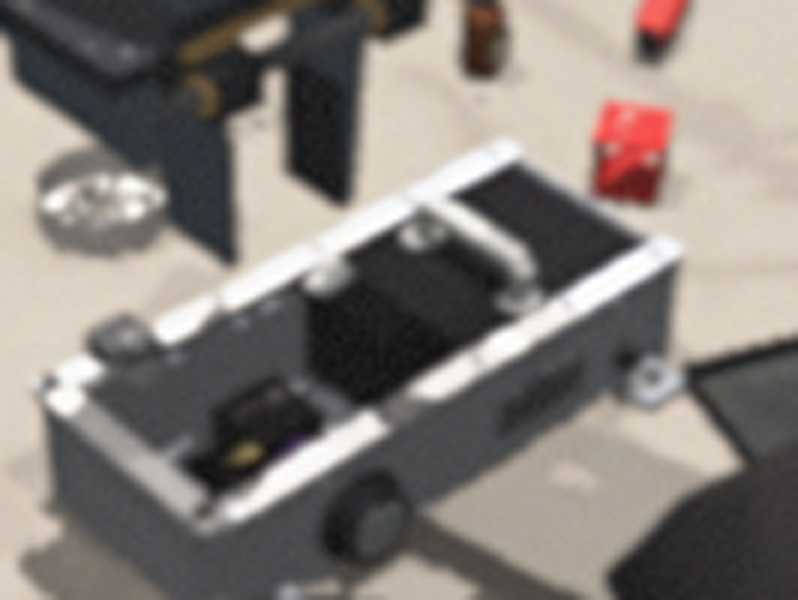

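```bash
python3 - <<'E'
from h import *
np.set_printoptions(precision=1,suppress=True)
t=cv2.imread('pics/top0.png')
def bar(im,box,th):
    x,y,w,h=box;u=cv2.resize(im[y:y+h,x:x+w],None,fx=4,fy=4,interpolation=cv2.INTER_CUBIC).max(2)
    cs,_=cv2.findContours((u>th).astype(np.uint8),cv2.RETR_EXTERNAL,cv2.CHAIN_APPROX_NONE)
    r=cv2.minAreaRect(max(cs,key=cv2.contourArea));return np.array(r[0])/4-.375+[x,y],np.array(r[1])/4,r[2]
s=cv2.imread('pics/scene0.png')
b=bar(t,(262,174,20,32),115);d=bar(s,(247,181,26,26),140);print(b,d)
print("tri",tri(b[0],d[0]))
c=np.array([556.1,50.7]);a=np.radians(-9.3);R=np.array([[np.cos(a),-np.sin(a)],[np.sin(a),np.cos(a)]])
w=onz("top",b[0],77);p=R.T@(w[:2]-c)+[0,58];print(w,"in housing",p)
W=c+R@np.array([0,p[1]-58]);print("aim",W);go(W[0],W[1],85,-9.3)
E
```

```text
(array([271.1, 190.2]), array([ 7.7, 31.1]), 6.604835510253906) (array([258. , 186.5]), array([25.5,  9.5]), 25.377742767333984)
tri (array([536.2, -59.5,  80. ]), np.float64(0.6620530887647154))
[536.7 -59.4  77. ] in housing [ -1.3 -53.8]
aim [538.  -59.7]
pos [555.6  50.8 136.8] rot [180.    0.   -9.2] t 16.25 spin 0.014 slide [0.  3.7 1.7]
```

```bash
python3 -m jog '{"jaw":[48,48,48,48,48,40,40,40,40,40],"slide":[[0,0.7,0],[0,1,0],[0,1,0],[0,1,0],[0,0,0.5],[0,0,0.7],[0,0,0.7],[0,0,0.37],[0,0,0.2],[0,0,0]],"spin":[0,0,0,0,0,0,0,0,0,0]}' 6
python3 -m jog '{"jaw":[40,40],"slide":[[0,0,0],[0,0,0]],"spin":[0,0]}'
python3 -c "
from h import *
go(538,-59.7,63,-9.3)"
```

```text
time_s: 17.25
ee_pos: [537.8, -58.6, 62.0]
ee_rot: [180.0, 0.1, -9.2]
force: [0.0, 0.6, -0.1]
gripper_width: 39.7
gripper_force: 0.0
time_s: 17.45
ee_pos: [539.1, -58.8, 63.8]
ee_rot: [180.0, -0.1, -9.2]
force: [0.4, 0.5, 0.1]
gripper_width: 39.8
gripper_force: 0.0
pos [539.13 -58.76  63.77] rot [ 1.80e+02 -1.10e-01 -9.18e+00] t 17.45 spin 0.014 slide [-0.032  0.037  0.026]
```

```bash
python3 -m jog '{"jaw":[5,5,5,5,5,5,5],"slide":[[0,0,0],[0,0,0],[0,0,0],[0,0,0],[0,0,0],[0,0,0],[0,0,0]],"spin":[0,0,0,0,0,0,0]}' 20
python3 -c "
from h import *
go(538,-59.7,63,-9.3);print(env.state()['force'])"
```

```text
time_s: 18.15
ee_pos: [538.5, -59.2, 63.1]
ee_rot: [180.0, -0.0, -9.2]
force: [-0.7, -4.3, 2.1]
gripper_width: 9.1
gripper_force: 20.0
pos [538.46 -59.19  63.11] rot [ 1.7995e+02 -2.0000e-02 -9.1700e+00] t 18.15 spin 0.016 slide [-0.012  0.019  0.004]
[-0.66707771 -4.32690273  2.12686821]
```

```bash
python3 -m jog '{"jaw":[5,5,5,5,5,5,5,5,5,5],"slide":[[0,-0.1,0],[0,-0.2,0],[0,-0.25,0],[0,-0.25,0],[0,-0.25,0],[0,-0.25,0],[0,-0.25,0],[0,-0.25,0],[0,-0.25,0],[0,-0.2,0]],"spin":[0,0,0,0,0,0,0,0,0,0]}'
cat >> h.py <<'E'
def hs(h0=None):
    s=env.state();a=np.radians(-9.3);y=np.array([-np.sin(a),np.cos(a)]);x=np.array([np.cos(a),np.sin(a)])
    d=s["ee_pos"][:2]-[556.1,50.7];print("hatch y",round(d@y+58,2),"x",round(d@x,2),"z",s["ee_pos"][2].round(1),"push",round(-s["force"][:2]@y,2),"side",round(s["force"][:2]@x,2),"fz",s["force"][2].round(1),"t",s["time_s"],"w",round(s["gripper_width"],2))
E
python3 -c "
from h import *
hs()"
```

```text
time_s: 19.15
ee_pos: [549.3, 8.6, 63.1]
ee_rot: [180.0, -0.0, -9.1]
force: [-0.9, -5.2, 4.7]
gripper_width: 9.5
gripper_force: 20.0
hatch y 15.35 x 0.1 z 63.1 push 5.25 side -0.02 fz 4.7 t 19.15 w 9.48
```

```bash
python3 -m jog '{"jaw":[5,5,5,5,5],"slide":[[0,-0.1,0],[0,-0.1,0],[0,-0.1,0],[0,-0.1,0],[0,-0.1,0]],"spin":[0,0,0,0,0]}';python3 -c "
from h import *
hs()"
python3 -m jog '{"jaw":[5,5,5,5],"slide":[[0,-0.07,0],[0,-0.07,0],[0,-0.07,0],[0,-0.07,0]],"spin":[0,0,0,0]}';python3 -c "
from h import *
hs()"
```

```text
time_s: 19.65
ee_pos: [551.6, 22.8, 63.1]
ee_rot: [180.0, -0.0, -9.2]
force: [-1.3, -5.2, 4.9]
gripper_width: 9.1
gripper_force: 20.0
hatch y 29.77 x 0.06 z 63.1 push 5.3 side -0.49 fz 4.9 t 19.65 w 9.11
time_s: 20.05
ee_pos: [552.9, 31.1, 63.1]
ee_rot: [180.0, -0.0, -9.2]
force: [-0.5, -5.9, 4.9]
gripper_width: 9.4
gripper_force: 20.0
hatch y 38.11 x 0.01 z 63.1 push 5.86 side 0.47 fz 4.9 t 20.05 w 9.44
```

```bash
cat > r.sh <<'E'
python3 -c "
from h import *
hs()"
E
python3 -m jog '{"jaw":[5,5,5],"slide":[[0,-0.033,0],[0,-0.033,0],[0,-0.033,0]],"spin":[0,0,0]}' >/dev/null; sh r.sh
python3 -m jog '{"jaw":[5,5,5],"slide":[[0,-0.033,0],[0,-0.033,0],[0,-0.033,0]],"spin":[0,0,0]}'>/dev/null; sh r.sh
python3 -m jog '{"jaw":[5,5,5],"slide":[[0,-0.033,0],[0,-0.033,0],[0,-0.033,0]],"spin":[0,0,0]}'>/dev/null; sh r.sh
python3 -m jog '{"jaw":[5,5,5],"slide":[[0,-0.033,0],[0,-0.033,0],[0,-0.033,0]],"spin":[0,0,0]}'>/dev/null; sh r.sh
```

```text
hatch y 40.22 x -0.05 z 63.1 push 8.97 side -0.27 fz 6.0 t 20.35 w 8.94
hatch y 42.87 x -0.15 z 63.1 push 8.42 side -0.21 fz 4.4 t 20.65 w 9.9
hatch y 45.67 x -0.17 z 63.1 push 10.52 side -0.02 fz 5.3 t 20.95 w 9.14
hatch y 48.95 x -0.16 z 63.1 push 9.26 side -0.63 fz 5.6 t 21.25 w 9.31
```

```bash

python3 -m jog '{"jaw":[5,5],"slide":[[0,-0.033,0],[0,-0.033,0]],"spin":[0,0]}' >/dev/null; sh r.sh
python3 -m jog '{"jaw":[5,5],"slide":[[0,-0.033,0],[0,-0.033,0]],"spin":[0,0]}'>/dev/null; sh r.sh
python3 -m jog '{"jaw":[5,5],"slide":[[0,-0.033,0],[0,0,0]],"spin":[0,0]}'>/dev/null; sh r.sh
python3 -m jog '{"jaw":[5,5],"slide":[[0,-0.033,0],[0,0,0]],"spin":[0,0]}'>/dev/null; sh r.sh
```

```text
hatch y 50.96 x -0.17 z 63.1 push 8.83 side 0.67 fz 4.7 t 21.45 w 9.28
hatch y 52.94 x -0.22 z 63.1 push 9.25 side -0.35 fz 5.8 t 21.65 w 9.23
hatch y 54.09 x -0.2 z 63.1 push 7.53 side -0.58 fz 5.9 t 21.85 w 9.26
hatch y 54.36 x -0.2 z 63.1 push 10.29 side 0.56 fz 7.0 t 22.05 w 9.61
```

```bash

python3 -m jog '{"jaw":[5,5],"slide":[[0,-0.03,0],[0,0,0]],"spin":[0,0]}'>/dev/null; sh r.sh
python3 -m jog '{"jaw":[5,5],"slide":[[0,-0.03,0],[0,0,0]],"spin":[0,0]}'>/dev/null; sh r.sh
python3 -m jog '{"jaw":[5,5],"slide":[[0,-0.03,0],[0,0,0]],"spin":[0,0]}'>/dev/null; sh r.sh
```

```text
hatch y 54.96 x -0.17 z 63.1 push 11.48 side 0.54 fz 6.0 t 22.25 w 9.49
hatch y 55.64 x -0.12 z 63.1 push 12.28 side 0.88 fz 7.1 t 22.45 w 9.5
hatch y 56.37 x -0.08 z 63.1 push 12.42 side 0.4 fz 6.0 t 22.65 w 9.3
```

```bash

python3 -m jog '{"jaw":[5,5],"slide":[[0,-0.025,0],[0,0,0]],"spin":[0,0]}'>/dev/null; sh r.sh
python3 -m jog '{"jaw":[5,5],"slide":[[0,-0.025,0],[0,0,0]],"spin":[0,0]}'>/dev/null; sh r.sh
python3 -m jog '{"jaw":[5,5],"slide":[[0,-0.02,0],[0,0,0]],"spin":[0,0]}'>/dev/null; sh r.sh
```

```text
hatch y 56.94 x -0.02 z 63.1 push 12.71 side 0.8 fz 5.7 t 22.85 w 9.66
hatch y 57.54 x -0.01 z 63.1 push 13.88 side 1.5 fz 5.7 t 23.05 w 9.67
hatch y 58.48 x 0.11 z 63.1 push 11.69 side 0.34 fz 6.4 t 23.25 w 9.43
```

```bash

python3 -m jog '{"jaw":[5,5],"slide":[[0,-0.018,0],[0,0,0]],"spin":[0,0]}'>/dev/null; sh r.sh
python3 -m jog '{"jaw":[5,5],"slide":[[0,-0.015,0],[0,0,0]],"spin":[0,0]}'>/dev/null; sh r.sh
```

```text
hatch y 59.03 x 0.17 z 63.1 push 12.37 side 1.08 fz 5.3 t 23.45 w 9.79
hatch y 59.38 x 0.17 z 63.1 push 12.96 side 0.13 fz 5.3 t 23.65 w 9.86
```

```bash

python3 -m jog '{"jaw":[5,5],"slide":[[0,-0.015,0],[0,0,0]],"spin":[0,0]}'>/dev/null; sh r.sh
python3 -m jog '{"jaw":[5,5],"slide":[[0,-0.015,0],[0,0,0]],"spin":[0,0]}'>/dev/null; sh r.sh
```

```text
hatch y 59.41 x 0.17 z 63.1 push 13.82 side 2.2 fz 6.4 t 23.85 w 9.7
hatch y 59.47 x 0.19 z 63.1 push 16.42 side 2.15 fz 5.4 t 24.05 w 9.53
```

```bash

python3 -m jog '{"jaw":[5,5],"slide":[[0,0.04,0],[0,0,0]],"spin":[0,0]}'>/dev/null; sh r.sh
python3 -m jog '{"jaw":[5,5],"slide":[[0,0.04,0],[0,0,0]],"spin":[0,0]}'>/dev/null; sh r.sh
python3 -m jog '{"jaw":[5,5],"slide":[[0,0.04,0],[0,0,0]],"spin":[0,0]}'>/dev/null; sh r.sh
```

```text
hatch y 59.45 x 0.19 z 63.1 push 11.06 side 0.83 fz 5.0 t 24.25 w 9.26
hatch y 59.42 x 0.19 z 63.1 push 6.66 side 1.37 fz 5.0 t 24.45 w 9.24
hatch y 59.3 x 0.19 z 63.1 push 3.34 side 1.01 fz 4.9 t 24.65 w 9.4
```

```bash

python3 -m jog '{"jaw":[5,5],"slide":[[0,0.03,0],[0,0,0]],"spin":[0,0]}'>/dev/null; sh r.sh
python3 -m jog '{"jaw":[5,5],"slide":[[0,0.03,0],[0,0,0]],"spin":[0,0]}'>/dev/null; sh r.sh
```

```text
hatch y 58.79 x 0.22 z 63.1 push 1.11 side 0.15 fz 5.3 t 24.85 w 9.39
hatch y 57.89 x 0.26 z 63.1 push -0.68 side 0.38 fz 5.1 t 25.05 w 9.74
```

```bash

python3 -m jog '{"jaw":[5,5],"slide":[[0,0.03,0],[0,0,0]],"spin":[0,0]}'>/dev/null; sh r.sh
python3 -m jog '{"jaw":[5,5],"slide":[[0,0.02,0],[0,0,0]],"spin":[0,0]}'>/dev/null; sh r.sh
```

```text
hatch y 57.71 x 0.29 z 63.1 push -5.52 side 0.95 fz 5.1 t 25.25 w 9.45
hatch y 57.56 x 0.31 z 63.1 push -6.31 side 0.38 fz 3.8 t 25.45 w 9.13
```

```bash

python3 -m jog '{"jaw":[5,5,35,35,35,35,35],"slide":[[0,-0.04,0],[0,0,0],[0,0,0],[0,0,0],[0,0,0],[0,0,0],[0,0,0]],"spin":[0,0,0,0,0,0,0]}'
python3 -m jog '{"jaw":[35,35,35,35,35,35,35,35,35],"slide":[[0,0,-0.3],[0,0,-0.6],[0,0,-1],[0,0,-1],[0,1,-1],[0,1,-1],[0,1,-1],[0,1,0],[0,0,0]],"spin":[0,0,0,0,0,0,0,0,0]}'
python3 - <<'E'
from h import *
t=env.grab_frame('top')[:,:,::-1];s=env.grab_frame('scene')[:,:,::-1]
r=lambda im,x,y,w,h:cv2.resize(im[y:y+h,x:x+w],(600,300),interpolation=cv2.INTER_CUBIC)
cv2.imwrite('pics/fin.png',np.vstack([r(t,180,150,130,65),r(s,170,170,140,70)]))
E
```

```text
time_s: 26.15
ee_pos: [555.6, 49.4, 62.6]
ee_rot: [180.0, 0.0, -9.2]
force: [-0.3, 0.6, -0.5]
gripper_width: 34.7
gripper_force: 0.0
time_s: 27.05
ee_pos: [536.6, -71.8, 241.9]
ee_rot: [179.9, -0.2, -9.4]
force: [0.0, -0.1, -0.7]
gripper_width: 35.1
gripper_force: 0.0
```

View pics/fin.png

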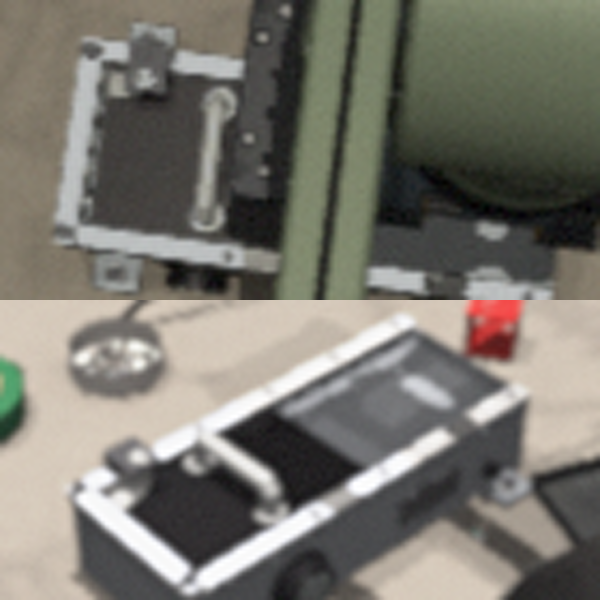

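The top view shows the hatch against the end frame, with the keeper past the latch at about (120,80) in the crop. The arm is clear of everything.

```bash
python3 -c "
from workcell import env
print(env.job_done())"
```

```text
the job is handed in; nothing more can be done
None
```

I handed the job in at about 27 s of the 67 s limit. The cube is released upright in its seat with the window toward the lamp port. The hatch is home and latched: it held against about a 6 N pull back, and the handle force never read above about 16 N. The hand-in call gave no verdict.

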